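Sort polished metal sections into the archive trays by profile

ROBOT

A 7-joint arm with a two-finger parallel gripper is mounted at the origin on a cart in front of the work surface, level with it; the furniture and walls round the work are solid. World frame = base frame: x ahead of the robot, y to its left, z up, the work surface at z = 0. Lengths are in m, angles in rad, forces in N, time in s.
With the tool pointing down it reaches from about 0.35 to 0.9 m from the base axis. Payload 7.2 kg.
Tool frame: the origin (TCP) lies at the very end of the fingers, on their centre line; the grasp point (between the pads) lies 19 mm behind it; z points along the fingers, y is the line along which they close (so a half turn about z gives the same grasp; the last joint's range is limited). The gripper opens to 88 mm and grips with 3 to 60 N. Pads are 20 mm wide; open, the fingers measure 115 mm over their backs; the gripper's body (75 mm by 178 mm) begins 61 mm behind the grasp point.
Start: joints at [1.224, 0.411, -0.013, 1.596, 0.006, 1.134, -0.082], TCP at [0.172, -0.601, 0.223] pointing down, gripper open.
Joint ranges: [-2.95, 2.95], [-0.29, 1.99], [-1.47, 1.44], [0.14, 2.54], [-1.03, 4.17], [0.13, 1.85], [-2.86, 2.86]. Speed limits (rad/s): [2.39, 2.39, 3.01, 3.01, 3.14, 3.14, 3.14].

INTERFACE

Orientations are given as a unit quaternion [x, y, z, w].
In Python, from plant import robot, eyes gives the robot as it stands.
- The arm moves only by the tool move_arm, never from a script. Its argument "targets" is a list of rows, each a list of 7 numbers: the shift along the tool's x, y, z in units of 40 mm (1.0 is 40 mm), then the turn, a rotation vector about the tool's x, y, z in rad, then the opening, from 0 (shut) to 1 (fully open). In form: [[dx, dy, dz, rx, ry, rz, jaw], ...]. A call has 1 to 12 rows; each row shifts and turns the commanded pose from where the row before left it, along the tool's axes as they then stand; what a row does not reach is not made up. A row lasts 1/8 s, in which the tool goes at most 62.5 mm and 10.7 degrees, less where a joint would pass 70% of its speed; a pose out of reach is approached as far as the arm can. A call is refused whole if a number of a shift passes 1 or a number of a turn 0.188, either way. A call with a gripper value outside its range is refused whole. The fingers move at their own pace and stop on an object; "force" is the grip in N (left out, the last holds). Time passes only in rows, so rows that do not move let the fingers close. It gives the time, the measured TCP pose, the force, the opening and the grip force at its end, in the units of the state.
- robot.observe(): the state, without advancing time (a new reading comes with each control period).
- eyes.camera(name): name is "scene" or "top" or "wrist"; returns (picture, depth): 384x512x3 uint8, red, green, blue; 384x512 float32, m along the optical axis (not along the pixel's ray), 0 where there is no reading.
- eyes.camera_info(name): a dict with "intrinsics" (3x3 intrinsics, pixels), "dist_coeffs" ([k1, k2, p1, p2, k3] as OpenCV has them; the pictures are not rectified), "origin" and "orientation" of the camera in the world. Camera axes: x right, y down, z forward; pixel columns grow to the right and rows downward; lengths in m; the calibration is good to about 2 mm. A picture is of the moment at which its call begins: read the wrist's pose just before it. camera_info takes no time and is no camera call; for the wrist camera it gives the pose at the moment of the call.
- robot.job_done(): hands the job in; it is judged then, once.
The state is a dict: "clock": time; "joint_pos": joint angles; "qd": joint speeds; "effort": joint torques, N m; "ee_pos": TCP position; "tool_rot": TCP orientation; "ft_force": force on the tool from outside, world axes, zero at the start; "moment": the same for the moment, N m; "width": opening from 0.0 (shut) to 1.0 (fully open); "grip_force": force on a finger pad.
Only numpy, scipy, OpenCV 4.12 (cv2) and the standard library are available. Lean on these libraries where they do the work, as an engineer would, in place of code of your own. Each camera call takes 0.05 s, during which the arm holds its last target. There are 200 camera calls.

TASK

Four cleaned metal sections in black resin mounts are drying on the white bench liner; archive each in the tray that already holds a mount with the same metal profile: the tube ring with the ring, the square with the square, and both tees with the tee. Set each down flat in a free well of its own with the polished face up, and leave the mounts already stored in their wells.

Things in the scene. Friction and masses are not known exactly. Their poses are not given: they have to be found in the camera images.
- mount_tube: loose mounted section to be sorted, on the white bench liner (1 mm thick): black resin disc, 38 mm in diameter, 18 mm high, about 45 g, with a bright metal ring (a tube cut across, 28 mm outside, 18 mm bore) in its polished top face. Its origin is the centre of its underside; z points up out of the polished face. It may be turned any way about z.
- mount_square: loose mounted section to be sorted, on the white bench liner (1 mm thick): black resin disc, 38 mm in diameter, 18 mm high, about 45 g, with a solid bright metal square (22 mm) in its polished top face. Its origin is the centre of its underside; z points up out of the polished face. It may be turned any way about z.
- mount_tee_a: loose mounted section to be sorted, on the white bench liner (1 mm thick): black resin disc, 38 mm in diameter, 18 mm high, about 45 g, with a bright metal T (28 mm wide, 21 mm deep, limbs 7 mm) in its polished top face (one of two alike). Its origin is the centre of its underside; z points up out of the polished face. It may be turned any way about z.
- mount_tee_b: loose mounted section to be sorted, on the white bench liner (1 mm thick): black resin disc, 38 mm in diameter, 18 mm high, about 45 g, with a bright metal T (28 mm wide, 21 mm deep, limbs 7 mm) in its polished top face (one of two alike). Its origin is the centre of its underside; z points up out of the polished face. It may be turned any way about z.
- tray_tube: white archive tray (one of three alike, fixed), 195 x 64 x 7 mm; three round wells, 54 mm wide, 4 mm deep (floor at z = 3 mm), at x = -58.5, 0, +58.5 mm; brown label across its +x end. Known by the black mount stored in the well at x = -58.5 mm (the plain end), showing a metal ring; wells x = 0 and +58.5 mm are free. Origin: underside below the middle well, x along its length.
- tray_square: white archive tray (one of three alike, fixed), 195 x 64 x 7 mm; three round wells, 54 mm wide, 4 mm deep (floor at z = 3 mm), at x = -58.5, 0, +58.5 mm; brown label across its +x end. Known by the black mount stored in the well at x = 0 (the middle), showing a metal square; wells x = -58.5 and +58.5 mm are free. Origin: underside below the middle well, x along its length.
- tray_tee: white archive tray (one of three alike, fixed), 195 x 64 x 7 mm; three round wells, 54 mm wide, 4 mm deep (floor at z = 3 mm), at x = -58.5, 0, +58.5 mm; brown label across its +x end. Known by the black mount stored in the well at x = +58.5 mm (the label end), showing a metal T; wells x = -58.5 and 0 mm are free. Origin: underside below the middle well, x along its length.
- stored_tube: mount already stored in tray_tube, not to be moved: black resin disc 38 mm in diameter, 18 mm high, showing a bright metal ring (a tube cut across, 28 mm outside, 18 mm bore); it lies loose in its well. Its origin is the centre of its underside; z points up out of the polished face. It may be turned any way about z.
- stored_square: mount already stored in tray_square, not to be moved: black resin disc 38 mm in diameter, 18 mm high, showing a solid bright metal square (22 mm); it lies loose in its well. Its origin is the centre of its underside; z points up out of the polished face. It may be turned any way about z.
- stored_tee: mount already stored in tray_tee, not to be moved: black resin disc 38 mm in diameter, 18 mm high, showing a bright metal T (28 mm wide, 21 mm deep, limbs 7 mm); it lies loose in its well. Its origin is the centre of its underside; z points up out of the polished face. It may be turned any way about z.
Things that resemble listed ones, but are neither listed nor needed, are in the scene too. What is shaped like the mount_tee_b but blue is not meant. Leave any purple look-alike of the mount_square alone.

How it is judged:
By the outcome, as a careful person would: the job done as asked, in the order asked, and still so for the second after the job is handed in, with the robot touching nothing.
It also fails if it takes over 96 s, if anything falls off the work surface, if the arm or the gripper's body presses on something with over 40 N, if the wrist force passes 120 N, or if a joint passes its speed limit or range.

## Working session

There is one attempt and no reset: what is moved stays moved. The work goes in short steps, Python scripts to look and compute and a tool call to move; the robot and the scene stay as the last step left them, time stands still between calls to the robot, and variables do not carry over. Pictures are saved under pics/ and viewed, at most 14 in all, crops included, and the job is handed in when it is done.

Besides the shell and the picture viewer there is one more tool, called after "Call:" in YAML: its name, and indented under it one key for each argument. move_arm: Moves the arm, as the interface text tells. Its arguments: {"type":"object","properties":{"targets":{"type":"array","items":{"type":"array","items":{"type":"number"}}},"force":{"type":"number"}},"required":["targets"]}

```bash
mkdir -p pics; ls; python3 - <<'E'
from plant import robot, eyes
import cv2
for n in ("scene","top"):
    p,d=eyes.camera(n); cv2.imwrite(f"pics/{n}0.png",p[:,:,::-1]); i=eyes.camera_info(n); print(n,i)
print(robot.observe())
E
```

```text
pics
scene {'intrinsics': array([[473.25795522,   0.        , 255.49848206],
       [  0.        , 473.25795522, 192.37591015],
       [  0.        ,   0.        ,   1.        ]]), 'dist_coeffs': array([-0.20135315,  0.        ,  0.        ,  0.        ,  0.        ]), 'origin': array([-0.20869388,  0.45897919,  1.20376962]), 'orientation': array([-0.4579373 ,  0.83200182, -0.27477912,  0.15020928])}
top {'intrinsics': array([[489.75686487,   0.        , 251.51027078],
       [  0.        , 489.75686487, 196.72688933],
       [  0.        ,   0.        ,   1.        ]]), 'dist_coeffs': array([-0.14805173,  0.        ,  0.        ,  0.        ,  0.        ]), 'origin': array([ 0.3601279 , -0.00699703,  1.22617815]), 'orientation': array([-0.69889807,  0.71263112, -0.03933098,  0.04638381])}
{'clock': 0.1, 'joint_pos': array([ 1.22379522,  0.41177401, -0.01269911,  1.5969269 ,  0.00561436,
        1.13433886, -0.08221037]), 'qd': array([ 4.06689173e-04, -1.81584782e-03, -1.94524369e-04, -2.77592118e-03,
        5.65555666e-05, -4.89595245e-04, -3.31613951e-04]), 'effort': array([ 2.06460027e-03, -5.89100361e+01,  6.43330067e-01, -2.91710007e+01,
       -5.38348930e-02,  1.44546400e-02,  5.30887462e-05]), 'ee_pos': array([ 0.17182912, -0.60044673,  0.22193556]), 'tool_rot': array([ 9.90298671e-01,  1.38953391e-01, -1.56179227e-04, -6.88251266e-04]), 'ft_force': array([-0.1561436 , -0.2486176 , -0.19872202]), 'moment': array([-0.00415021, -0.00197828,  0.03200581]), 'grip_force': 0.0, 'width': 0.9977045149253541}
```

View pics/top0.png

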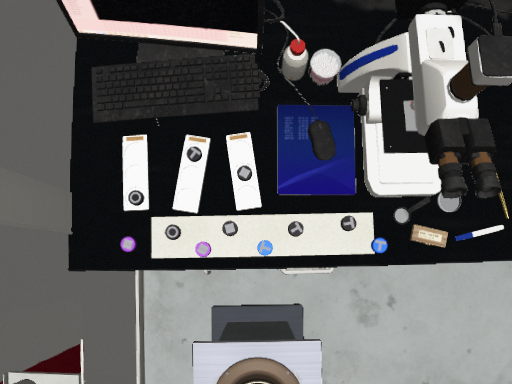

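View pics/scene0.png

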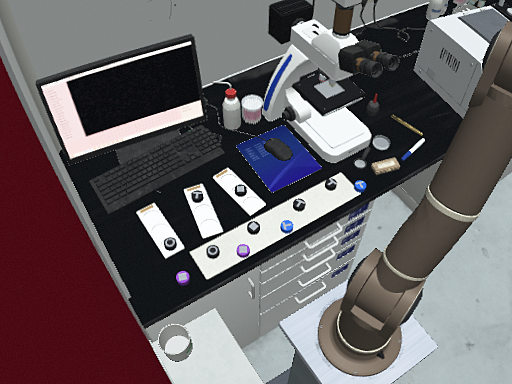

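The top view shows the loose mounts on the liner: tube (173,232), square (230,228) and tees (296,228) and (349,223). The look-alikes to leave are purple squares at (128,244) and (203,249) and blue tees at (265,248) and (380,245). The trays are tube (135,172), tee (191,174) and square (244,171).

```bash
cat > h.py <<'E'
import numpy as np, cv2
from scipy.spatial.transform import Rotation as R
from plant import robot, eyes
def ray(info,uv,z):
    uv=np.asarray(uv,float).reshape(-1,1,2)
    n=cv2.undistortPoints(uv,info["intrinsics"],np.array(info["dist_coeffs"]))[:,0]
    d=R.from_quat(info["orientation"]).apply(np.c_[n,np.ones(len(n))]); o=np.array(info["origin"])
    return o+d*((z-o[2])/d[:,2])[:,None]
def togo(p,s=None):
    "shift in tool axes, units of 40 mm, to world TCP p"
    s=s or robot.observe()
    return R.from_quat(s["tool_rot"]).inv().apply(np.asarray(p)-s["ee_pos"])/0.04
def discs(img,info,z,rmin,rmax,thr=75):
    "dark blobs incl. bright insert: circle (px), world centre"
    hsv=cv2.cvtColor(img,cv2.COLOR_RGB2HSV)
    m=(hsv[...,2]<thr).astype(np.uint8)*255
    out=[]
    for c in cv2.findContours(m,cv2.RETR_LIST,cv2.CHAIN_APPROX_NONE)[0]:
        if len(c)<20: continue
        (u,v),r=cv2.minEnclosingCircle(c)
        if rmin<r<rmax and cv2.contourArea(c)>0.7*np.pi*r*r: out.append((u,v,r,*ray(info,(u,v),z)[0]))
    return out
E
python3 - <<'E'
from h import *
p=cv2.imread("pics/top0.png")[:,:,::-1].copy(); i=eyes.camera_info("top")
for n,uv in dict(tube=(173,232),square=(230,228),teeL=(296,228),teeR=(349,223),p1=(128,244),p2=(203,249),b1=(265,248),b2=(380,245)).items(): print(n,ray(i,uv,.019)[0][:2].round(3))
print(np.round(discs(p,i,.019,5,12),3))
hsv=cv2.cvtColor(p,cv2.COLOR_RGB2HSV); m=((hsv[...,2]>200)&(hsv[...,1]<60)).astype(np.uint8)*255
# trays: bounding rectangle of non-black contour incl. label
g=(hsv[...,2]>110).astype(np.uint8)*255
for c in cv2.findContours(g,cv2.RETR_EXTERNAL,cv2.CHAIN_APPROX_NONE)[0]:
    (u,v),(w,h),a=cv2.minAreaRect(c)
    if 60<max(w,h)<100 and 18<min(w,h)<40:
        b=cv2.boxPoints(((u,v),(w,h),a)); W=ray(i,b,.007)[:,:2]
        e=[W[1]-W[0],W[2]-W[1]]; L=max(e,key=np.linalg.norm); L=L*np.sign(L[0])
        print("tray",(int(u),int(v)),W.mean(0).round(4),"len",np.linalg.norm(e,axis=1).round(3),"yaw",np.degrees(np.arctan2(L[1],L[0])).round(1))
cv2.imwrite("pics/crop0.png",cv2.resize(p[125:265,110:400,::-1],None,fx=2.7,fy=2.7,interpolation=cv2.INTER_CUBIC))
E
```

```text
tube [0.423 0.2  ]
square [0.431 0.058]
teeL [ 0.428 -0.105]
teeR [ 0.437 -0.237]
p1 [0.395 0.313]
p2 [0.38  0.126]
b1 [ 0.38  -0.027]
b2 [ 0.381 -0.312]
[[ 1.27500e+02  2.43682e+02  8.81100e+00  3.96000e-01  3.14000e-01
   1.90000e-02]
 [ 4.01250e+02  2.15000e+02  8.31000e+00  4.54000e-01 -3.70000e-01
   1.90000e-02]]
tray (315, 174) [ 0.5616 -0.16  ] len [0.2   0.098] yaw -89.7
tray (190, 173) [0.5727 0.1561] len [0.197 0.067] yaw -9.8
tray (135, 172) [0.5795 0.3004] len [0.067 0.196] yaw 1.7
tray (243, 170) [0.5762 0.0238] len [0.066 0.196] yaw 7.3
```

View pics/crop0.png

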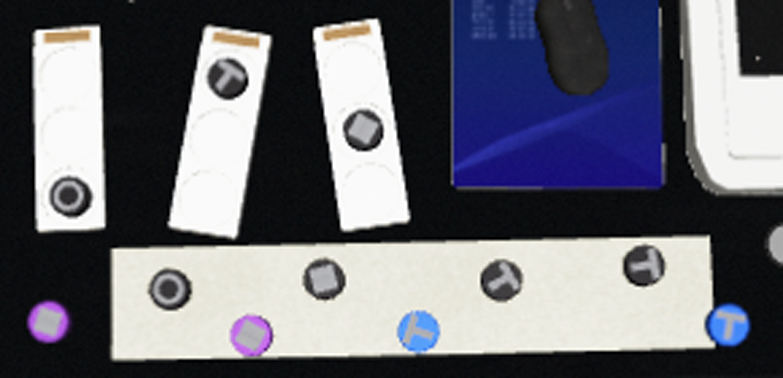

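The enlarged crop confirms it. Black ring at crop (170,290), black square (325,279), black tees (501,281) and (643,266) on the liner fit the description. The purple squares and blue tees are the decoys. I'll go in the order listed, starting with the tube.

Call:
move_arm:
  targets:
    - [0,0,0,0,0,0.14,1]
    - [0,0,0,0,0,0.14,0.7]
    - [0.38,-1,0,0,0,0,0.7]
    - [0.38,-1,0,0,0,0,0.7]
    - [0.38,-1,0,0,0,0,0.7]
    - [0.38,-1,0,0,0,0,0.7]
    - [0.38,-1,0,0,0,0,0.7]
    - [0.38,-1,0,0,0,0,0.7]
    - [0.38,-1,0,0,0,0,0.7]
    - [0.5,-1,0,0,0,0,0.7]
    - [0.5,-1,0,0,0,0,0.7]
    - [0.5,-1,0,0,0,0,0.7]
  force: 20

```text
clock: 1.6
ee_pos: [0.3392, -0.1997, 0.2226]
tool_rot: [1.0, -0.001, -0.0, 0.0]
ft_force: [1.1, -0.5, 0.5]
width: 0.704
grip_force: 0.0
```

```bash
python3 - <<'E'
from h import *
s=robot.observe(); i=eyes.camera_info("wrist"); print(s["ee_pos"],s["tool_rot"],s["joint_pos"].round(2))
print(i["origin"],R.from_quat(i["orientation"]).as_matrix().round(2),i["intrinsics"][0,0])
print("to tube",togo([.39,.19,.16]).round(2), "via", togo([.40,0,.22]).round(2))
p,d=eyes.camera("top"); t=eyes.camera_info("top")
v,u=np.mgrid[0:384:4,380:512:4]; uv=np.c_[u.ravel(),v.ravel()].astype(float); z=d[v.ravel(),u.ravel()]
n=cv2.undistortPoints(uv.reshape(-1,1,2),t["intrinsics"],t["dist_coeffs"])[:,0]
P=t["origin"]+R.from_quat(t["orientation"]).apply(np.c_[n,np.ones(len(n))]*z[:,None])
q=P[(P[:,2]>.05)&(z>0)&(P[:,0]<.62)&(P[:,0]>.4)]
for a in np.arange(-.7,-.2,.05):
    k=q[(q[:,1]>=a)&(q[:,1]<a+.05)]
    if len(k): print(round(a,2),k[:,0].min().round(3),k[k[:,0].argmin(),2].round(3),k[:,2].max().round(3))
E
```

```text
[ 0.33915666 -0.19967192  0.22260309] [ 9.99999786e-01 -6.48950927e-04 -3.89733572e-06  8.31177649e-05] [ 0.69  0.02 -0.28  2.1   0.01  1.02 -1.17]
[ 0.41057738 -0.19974777  0.38565725] [[-0.   -0.97 -0.26]
 [-1.    0.   -0.  ]
 [ 0.    0.26 -0.97]] 300.596625887488
to tube [ 1.26 -9.74  1.56] via [ 1.51 -4.99  0.06]
-0.45 0.455 0.392 0.524
-0.4 0.455 0.397 0.555
-0.35 0.456 0.397 0.545
-0.3 0.581 0.18 0.18
```

Call:
move_arm:
  targets:
    - [0.3,-1,0,0,0,0,0.7]
    - [0.3,-1,0,0,0,0,0.7]
    - [0.3,-1,0,0,0,0,0.7]
    - [0.3,-1,0,0,0,0,0.7]
    - [0.3,-1,0,0,0,0,0.7]
    - [0.3,-1,0,0,0,0,0.7]
    - [0.3,-1,0.4,0,0,0,0.7]
    - [0,-1,0.4,0,0,0,0.7]
    - [0,-1,0.4,0,0,0,0.7]
    - [0,-1,0.4,0,0,0,0.7]
    - [0,0,0.4,0,0,0,0.7]
    - [0,0,0,0,0,0,0.7]

```text
clock: 3.15
ee_pos: [0.4224, 0.1976, 0.1413]
tool_rot: [1.0, -0.0, -0.001, 0.001]
ft_force: [0.3, -0.4, 0.2]
width: 0.698
grip_force: 0.0
```

```bash
cat >> h.py <<'E'
def look(z,name=None,rmin=18,rmax=50):
    s=robot.observe(); i=eyes.camera_info("wrist"); p,d=eyes.camera("wrist")
    if name: cv2.imwrite(f"pics/{name}.png",p[:,:,::-1])
    print("TCP",s["ee_pos"].round(4),"yaw",R.from_quat(s["tool_rot"]).as_matrix()[:2,0].round(3))
    for o in discs(p,i,z,rmin,rmax): print(np.round(o[:3],0),np.round(o[3:5],4),"togo",togo([o[3],o[4],.008],s).round(2))
    return p,i,s
E
python3 -c "
from h import *
look(.019,'w1')"
```

```text
TCP [0.4224 0.1976 0.1413] yaw [ 1.    -0.001]
[136. 209.  20.] [0.3979 0.3148] togo [-0.61 -2.94  3.33]
[247. 181.  20.] [0.4273 0.2025] togo [ 0.13 -0.13  3.33]
[389. 174.  21.] [0.434  0.0632] togo [0.3  3.35 3.34]
[145.  89.  23.] [0.513  0.2949] togo [ 2.27 -2.44  3.32]
[445.  27.  26.] [0.569  0.0244] togo [3.68 4.32 3.33]
```

View pics/w1.png

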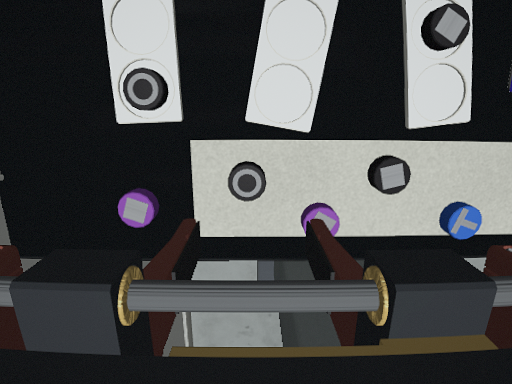

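The tube mount is at (247,181), with a purple decoy at (320,220) clear of the fingers. Grasp now.

Call:
move_arm:
  targets:
    - [0.1,-0.11,1,0,0,0,0.7]
    - [0,0,1,0,0,0,0.7]
    - [0,0,0.8,0,0,0,0.7]
    - [0,0,0.33,0,0,0,0.7]
    - [0,0,0.2,0,0,0,0.7]
    - [0,0,0,0,0,0,0.3]
    - [0,0,0,0,0,0,0.3]
    - [0,0,0,0,0,0,0.3]
    - [0,0,0,0,0,0,0.3]
    - [0,0,0,0,0,0,0.3]
  force: 20

```text
clock: 4.45
ee_pos: [0.4279, 0.2034, 0.0101]
tool_rot: [1.0, -0.001, 0.001, -0.0]
ft_force: [-1.3, -0.3, 7.2]
width: 0.412
grip_force: 20.0
```

```bash
python3 - <<'E'
from h import *
# wells: map w1 pixels with its saved pose (camera offset from TCP, tool yaw 0)
i=eyes.camera_info("wrist"); s=robot.observe()
i["origin"]=np.array(i["origin"])-s["ee_pos"]+np.array([.4224,.1976,.1413])
print("w1 rim centres",ray(i,[(140,23),(295,28),(283,94),(438,93)],.007)[:,:2].round(4))
def well(c,yaw,x): a=np.radians(yaw); return (np.array(c)+x*np.array([np.cos(a),np.sin(a)])).round(4)
print("tube0",well((.5795,.3004),1.7,0),"sq-",well((.5762,.0238),7.3,-.0585),"tee-",well((.5727,.1561),-9.8,-.0585),"tee0",(.5727,.1561))
E
```

```text
w1 rim centres [[0.5732 0.3   ]
 [0.5677 0.1584]
 [0.5094 0.1682]
 [0.5125 0.0169]]
tube0 [0.5795 0.3004] sq- [0.5182 0.0164] tee- [0.5151 0.1661] tee0 (0.5727, 0.1561)
```

Call:
move_arm:
  targets:
    - [0,0,-0.5,0,0,0,0.3]
    - [0,0,-1,0,0,0,0.3]
    - [0,0,-1,0,0,0,0.3]
    - [0.5,-0.6,0,0,0,0,0.3]
    - [0.6,-0.6,0,0,0,0,0.3]
    - [0.6,-0.6,0,0,0,0,0.3]
    - [0.6,-0.6,0,0,0,0,0.3]
    - [0,0,0,0,0,0,0.3]

```text
clock: 5.45
ee_pos: [0.5202, 0.3009, 0.1092]
tool_rot: [1.0, -0.0, -0.0, -0.001]
ft_force: [-0.2, -0.1, -1.3]
width: 0.408
grip_force: 20.0
```

```bash
python3 -c "
from h import *
print(robot.observe()['ft_force'])
look(.021,'w2')"
```

```text
[-0.17818729 -0.06569558 -1.26597789]
TCP [0.5202 0.3009 0.1092] yaw [ 1. -0.]
[253. 248.  26.] [0.4706 0.3004] togo [-1.24  0.01  2.53]
```

View pics/w2.png

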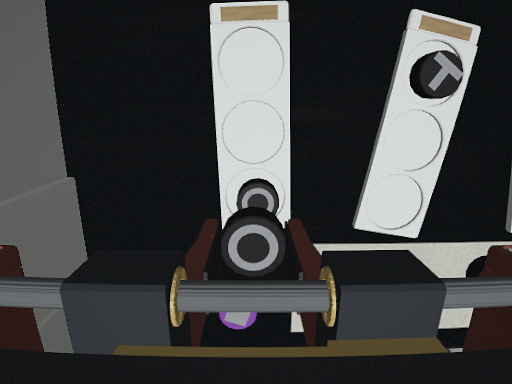

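Held mount at (253,247). The tube tray's middle well is at (253,131) and far well at (251,62). The tee wells are at (413,140) and (393,202).

```bash
python3 - <<'E'
from h import *
i=eyes.camera_info("wrist"); s=robot.observe()
print("held centre",ray(i,(253,247),s["ee_pos"][2]+.009)[0].round(4),s["ee_pos"])
p=cv2.imread("pics/w2.png"); g=(cv2.cvtColor(p,cv2.COLOR_BGR2GRAY))
print("by eye",ray(i,[(253,131),(251,62),(413,140),(393,202)],.007)[:,:2].round(4))
for c in cv2.HoughCircles(cv2.medianBlur(g,3),cv2.HOUGH_GRADIENT,1.5,40,param1=60,param2=30,minRadius=24,maxRadius=38)[0]: print(c, ray(i,c[:2],.007)[0,:2].round(4))
E
```

```text
held centre [0.5167 0.2991 0.118 ] [0.51912477 0.29962486 0.10896723]
by eye [[0.5732 0.2988]
 [0.6297 0.3005]
 [0.5663 0.1562]
 [0.5085 0.1677]]
[252.75 245.25  32.1 ] [0.4652 0.299 ]
[252.75 132.75  31.95] [0.5717 0.299 ]
[251.25  57.75  32.1 ] [0.633  0.3003]
[434.25  69.75  28.65] [0.6261 0.1446]
[390.75 197.25  31.95] [0.5132 0.1705]
[408.75 137.25  33.75] [0.5687 0.1605]
[203.25 309.75  37.05] [0.3918 0.3502]
[252.75 201.75  25.5 ] [0.5089 0.299 ]
```

Call:
move_arm:
  targets:
    - [0.7,0,0,0,0,0,0.3]
    - [0.75,0,0,0,0,0,0.3]
    - [0,0,0.9,0,0,0,0.3]
    - [0,0,0.8,0,0,0,0.3]
    - [0,0,0.4,0,0,0,0.3]
    - [0,0,0.2,0,0,0,0.3]
    - [0,0,0.1,0,0,0,0.3]
    - [0,0,0,0,0,0,0.3]

```text
clock: 6.5
ee_pos: [0.5778, 0.2993, 0.0141]
tool_rot: [1.0, -0.001, 0.0, -0.0]
ft_force: [0.5, 0.1, -0.6]
width: 0.416
grip_force: 20.0
```

Call:
move_arm:
  targets:
    - [0,0,0.05,0,0,0,0.3]
    - [0,0,0,0,0,0,0.3]
    - [0,0,0,0,0,0,0.3]

```text
clock: 6.88
ee_pos: [0.578, 0.2994, 0.0122]
tool_rot: [1.0, -0.001, 0.001, -0.0]
ft_force: [-0.0, -0.4, 5.3]
width: 0.411
grip_force: 20.0
```

Call:
move_arm:
  targets:
    - [0,0,0,0,0,0,0.62]
    - [0,0,0,0,0,0,0.62]
    - [0,0,0,0,0,0,0.62]
    - [0,0,-0.4,0,0,0,0.65]
    - [0,0,-0.9,0,0,0,0.7]
    - [0,0,-1,0,0,0,0.7]
    - [-0.6,1,-1,0,0,0,0.7]
    - [-0.6,1,0,0,0,0,0.7]
    - [-0.6,1,0,0,0,0,0.7]
    - [-0.6,1,0,0,0,0,0.7]
    - [-0.6,1,0,0,0,0,0.7]
    - [-0.6,1,0,0,0,0,0.7]

```text
clock: 8.38
ee_pos: [0.4326, 0.0581, 0.1444]
tool_rot: [1.0, -0.0, 0.001, 0.0]
ft_force: [0.6, -0.8, 0.6]
width: 0.695
grip_force: 0.0
```

```bash
python3 -c "
from h import *
look(.019,'w3')
p,_=eyes.camera('top'); cv2.imwrite('pics/t1.png',cv2.resize(p[110:280,90:300,::-1],None,fx=3,fy=3))"
```

```text
TCP [0.4326 0.0581 0.1444] yaw [ 1.    -0.001]
[250. 184.  19.] [0.4339 0.06  ] togo [ 0.03 -0.05  3.41]
[292.  36.  24.] [0.5694 0.0225] togo [3.42 0.89 3.42]
```

View pics/w3.png

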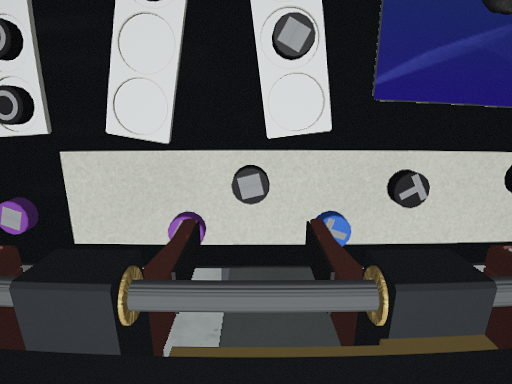

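The black square is at (250,184). Purple (187,225) and blue (333,228) are both clear of the fingers.

Call:
move_arm:
  targets:
    - [0,-0.05,1,0,0,0,0.7]
    - [0,0,1,0,0,0,0.7]
    - [0,0,0.8,0,0,0,0.7]
    - [0,0,0.38,0,0,0,0.7]
    - [0,0,0.2,0,0,0,0.7]
    - [0,0,0,0,0,0,0.3]
    - [0,0,0,0,0,0,0.3]
    - [0,0,0,0,0,0,0.3]
    - [0,0,0,0,0,0,0.3]
    - [0,0,0,0,0,0,0.3]

```text
clock: 9.72
ee_pos: [0.4338, 0.0612, 0.009]
tool_rot: [1.0, -0.001, 0.001, 0.0]
ft_force: [-0.4, -0.2, 6.7]
width: 0.412
grip_force: 20.0
```

View pics/t1.png

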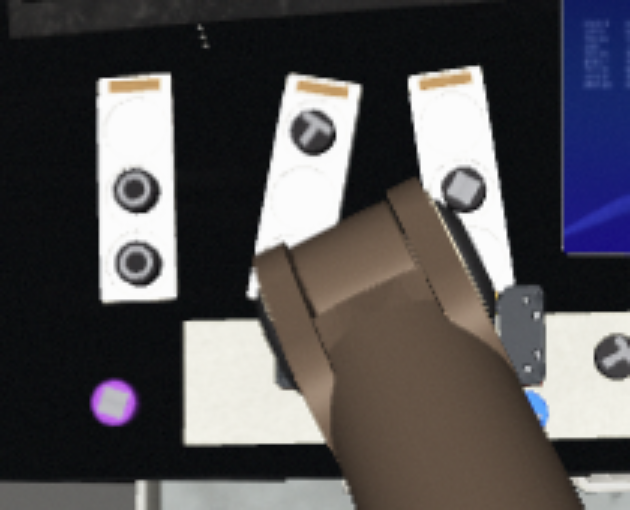

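The tube mount sits centred in its tray's middle well, crop (136,190), with the stored one at (138,263). Next, carry the square to its near well.

Call:
move_arm:
  targets:
    - [0,0,-0.4,0,0,0,0.3]
    - [0,0,-1,0,0,0,0.3]
    - [0.5,0.3,-0.6,0,0,0,0.3]
    - [0.8,0.4,0,0,0,0,0.3]
    - [0.75,0.41,0,0,0,0,0.3]
    - [0,0,0,0,0,0,0.3]
    - [0,0,0.6,0,0,0,0.3]
    - [0,0,0.7,0,0,0,0.3]
    - [0,0,0.4,0,0,0,0.3]
    - [0,0,0.15,0,0,0,0.3]
    - [0,0,0.08,0,0,0,0.3]
    - [0,0,0,0,0,0,0.3]

```text
clock: 11.22
ee_pos: [0.5154, 0.0168, 0.0115]
tool_rot: [1.0, -0.001, 0.0, 0.0]
ft_force: [0.0, -0.0, -1.2]
width: 0.412
grip_force: 20.0
```

Call:
move_arm:
  targets:
    - [0,0,0.03,0,0,0,0.3]
    - [0,0,0,0,0,0,0.62]
    - [0,0,0,0,0,0,0.62]
    - [0,0,0,0,0,0,0.62]
    - [0,0,-0.4,0,0,0,0.65]
    - [0,0,-0.9,0,0,0,0.7]
    - [0,0,-1,0,0,0,0.7]
    - [-0.6,0.8,-1,0,0,0,0.7]
    - [-0.7,0.8,0,0,0,0,0.7]
    - [-0.6,0.8,0,0,0,0,0.7]
    - [-0.2,0.7,0,0,0,0,0.7]
    - [0,0,0,0,0,0,0.7]

```text
clock: 12.72
ee_pos: [0.4304, -0.1092, 0.1427]
tool_rot: [1.0, -0.002, 0.0, 0.001]
ft_force: [-0.2, 1.4, 0.3]
width: 0.699
grip_force: 0.0
```

```bash
python3 -c "
from h import *
look(.019,'w4')"
```

```text
TCP [ 0.4304 -0.1092  0.1427] yaw [ 1.    -0.005]
[119.  98.  23.] [0.5146 0.0138] togo [ 2.09 -3.09  3.37]
[107.  36.  25.] [0.5686 0.0195] togo [ 3.44 -3.24  3.37]
```

View pics/w4.png

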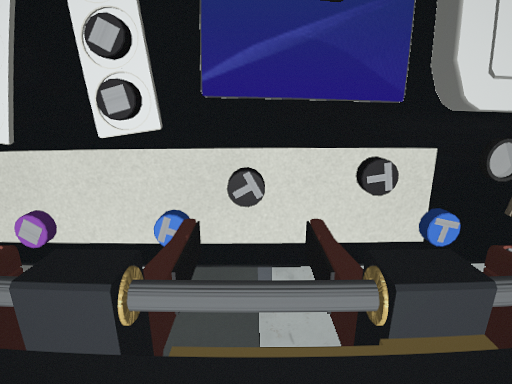

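The square rests flat in its near well (119,98). The black tees are at (246,187) and (378,176). Grasping the first.

Call:
move_arm:
  targets:
    - [-0.04,-0.14,1,0,0,0,0.7]
    - [0,0,1,0,0,0,0.7]
    - [0,0,0.8,0,0,0,0.7]
    - [0,0,0.34,0,0,0,0.7]
    - [0,0,0.2,0,0,0,0.7]
    - [0,0,0,0,0,0,0.3]
    - [0,0,0,0,0,0,0.3]
    - [0,0,0,0,0,0,0.3]
    - [0,0,0,0,0,0,0.3]
    - [0,0,-0.4,0,0,0,0.3]
    - [0,0,-1,0,0,0,0.3]
    - [0,0,-1,0,0,0,0.3]

```text
clock: 14.28
ee_pos: [0.429, -0.1012, 0.106]
tool_rot: [1.0, -0.0, -0.0, -0.0]
ft_force: [0.3, 0.1, -0.5]
width: 0.418
grip_force: 20.0
```

Call:
move_arm:
  targets:
    - [0.5,-0.9,0,0,0,0,0.3]
    - [0.5,-0.9,0,0,0,0,0.3]
    - [0.5,-0.95,0,0,0,0,0.3]
    - [0.5,-0.95,0,0,0,0,0.3]
    - [0.5,-0.95,0,0,0,0,0.3]
    - [0.5,-0.9,0,0,0,0,0.3]
    - [0.54,-0.9,0,0,0,0,0.3]
    - [0,0,0.9,0,0,0,0.3]
    - [0,0,0.9,0,0,0,0.3]
    - [0,0,0.4,0,0,0,0.3]
    - [0,0,0.1,0,0,0,0.3]
    - [0,0,0,0,0,0,0.3]

```text
clock: 15.78
ee_pos: [0.5719, 0.1564, 0.0133]
tool_rot: [1.0, -0.001, 0.001, -0.0]
ft_force: [0.1, 0.4, -0.8]
width: 0.41
grip_force: 20.0
```

Call:
move_arm:
  targets:
    - [0,0,0.04,0,0,0,0.3]
    - [0,0,0,0,0,0,0.62]
    - [0,0,0,0,0,0,0.62]
    - [0,0,0,0,0,0,0.62]
    - [0,0,-0.4,0,0,0,0.65]
    - [0,0,-0.9,0,0,0,0.7]
    - [0,0,-0.9,0,0,0,0.7]
    - [-0.5,1,0,0,0,0,0.7]
    - [-0.5,1,0,0,0,0,0.7]
    - [-0.5,1,0,0,0,0,0.7]
    - [-0.5,1,0,0,0,0,0.7]
    - [-0.5,1,0,0,0,0,0.7]

```text
clock: 17.27
ee_pos: [0.4707, -0.0448, 0.0998]
tool_rot: [1.0, -0.0, 0.001, 0.0]
ft_force: [-0.5, -0.7, -0.6]
width: 0.702
grip_force: 0.0
```

```bash
python3 - <<'E'
from h import *
s=robot.observe(); print(s["joint_pos"].round(2),"to teeR hover",togo([.438,-.2,.1]).round(2))
def cloud(n):
    p,d=eyes.camera(n); cv2.imwrite(f"pics/{n}2.png",p[:,:,::-1]); t=eyes.camera_info(n); v,u=np.mgrid[0:384,0:512]; uv=np.c_[u.ravel(),v.ravel()].astype(float); z=d.ravel()
    q=cv2.undistortPoints(uv.reshape(-1,1,2),t["intrinsics"],t["dist_coeffs"])[:,0]
    return (t["origin"]+R.from_quat(t["orientation"]).apply(np.c_[q,np.ones(len(q))]*z[:,None]))[z>0]
for n in("top","scene"):
    P=cloud(n); q=P[(P[:,2]>.04)&(P[:,0]<.55)&(P[:,0]>.41)&(P[:,1]<-.2)&(P[:,1]>-.45)]
    for a in np.arange(-.45,-.2,.02):
        k=q[(q[:,1]>=a)&(q[:,1]<a+.02)]
        if len(k)>3: print(n,round(a,2),len(k),"xmin",k[:,0].min().round(3),"z",k[:,2].min().round(3),k[:,2].max().round(3))
p=cv2.imread("pics/top2.png"); cv2.imwrite("pics/t2.png",cv2.resize(p[110:270,100:400],None,fx=2.6,fy=2.6))
E
```

```text
[ 0.51  0.38 -0.63  2.05  0.31  0.8  -1.88] to teeR hover [-0.81  3.88 -0.01]
top -0.45 184 xmin 0.457 z 0.04 0.42
top -0.43 635 xmin 0.453 z 0.04 0.429
top -0.41 919 xmin 0.453 z 0.04 0.429
top -0.39 350 xmin 0.46 z 0.04 0.416
top -0.37 658 xmin 0.453 z 0.04 0.429
top -0.35 890 xmin 0.453 z 0.04 0.431
top -0.33 403 xmin 0.459 z 0.04 0.418
top -0.31 123 xmin 0.508 z 0.04 0.051
top -0.29 24 xmin 0.528 z 0.04 0.047
scene -0.45 68 xmin 0.498 z 0.04 0.055
scene -0.43 63 xmin 0.499 z 0.04 0.056
scene -0.41 59 xmin 0.501 z 0.04 0.057
scene -0.39 70 xmin 0.499 z 0.041 0.054
scene -0.37 74 xmin 0.5 z 0.041 0.057
scene -0.35 73 xmin 0.501 z 0.041 0.059
scene -0.33 79 xmin 0.501 z 0.04 0.055
scene -0.31 62 xmin 0.5 z 0.04 0.055
scene -0.29 14 xmin 0.519 z 0.042 0.049
```

View pics/t2.png

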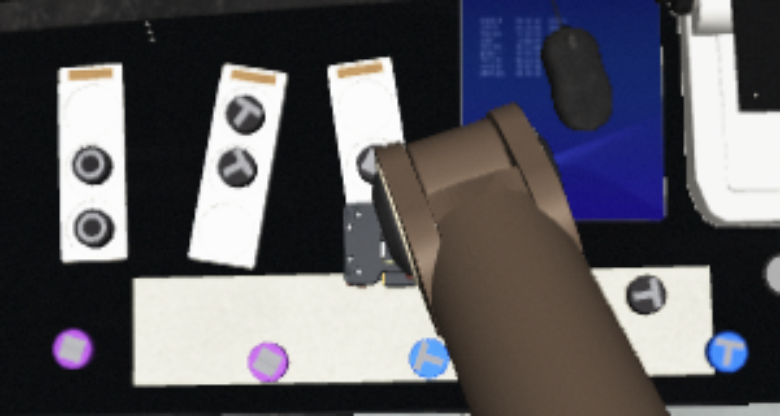

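Both black tees are in the tee tray, stored at crop (245,113) and mine at (238,167). The last one is at (646,294). The eyepieces are close to it, so I'll check the clearance to the wrist housing.

```bash
python3 - <<'E'
from h import *
for n in("top","scene"):
    p,d=eyes.camera(n); t=eyes.camera_info(n); v,u=np.mgrid[0:384,0:512]; uv=np.c_[u.ravel(),v.ravel()].astype(float); z=d.ravel()
    q=cv2.undistortPoints(uv.reshape(-1,1,2),t["intrinsics"],t["dist_coeffs"])[:,0]
    P=(t["origin"]+R.from_quat(t["orientation"]).apply(np.c_[q,np.ones(len(q))]*z[:,None]))[z>0]
    for nm,b in dict(eye=(.44,.62,-.47,-.30),arm=(.3,.62,-.2,.09)).items():
        k=P[(P[:,0]>b[0])&(P[:,0]<b[1])&(P[:,1]>b[2])&(P[:,1]<b[3])&(P[:,2]>.08)]
        for h in np.arange(.1,.6,.05):
            j=k[(k[:,2]>=h)&(k[:,2]<h+.05)]
            if len(j)>5: print(n,nm,round(h,2),len(j),"x",np.percentile(j[:,0],[2,98]).round(3),"y",np.percentile(j[:,1],[2,98]).round(3))
E
```

```text
top eye 0.15 676 x [0.581 0.619] y [-0.385 -0.302]
top eye 0.25 59 x [0.593 0.619] y [-0.347 -0.331]
top eye 0.3 146 x [0.567 0.619] y [-0.341 -0.325]
top eye 0.35 2140 x [0.456 0.618] y [-0.426 -0.325]
top eye 0.4 3031 x [0.463 0.587] y [-0.427 -0.328]
top eye 0.5 311 x [0.615 0.62 ] y [-0.405 -0.349]
top eye 0.55 99 x [0.615 0.62 ] y [-0.393 -0.351]
top arm 0.15 20 x [0.436 0.445] y [-0.014  0.031]
top arm 0.2 532 x [0.437 0.5  ] y [-0.009  0.038]
top arm 0.45 1223 x [0.419 0.519] y [-0.095  0.008]
top arm 0.5 2325 x [0.398 0.496] y [-0.1   -0.005]
top arm 0.55 2334 x [0.347 0.438] y [-0.112 -0.031]
scene eye 0.15 553 x [0.578 0.618] y [-0.465 -0.302]
scene eye 0.35 109 x [0.602 0.619] y [-0.409 -0.34 ]
scene eye 0.4 22 x [0.606 0.619] y [-0.405 -0.351]
scene eye 0.5 111 x [0.613 0.618] y [-0.407 -0.348]
scene arm 0.1 127 x [0.455 0.477] y [-0.086 -0.004]
scene arm 0.15 238 x [0.434 0.491] y [-0.122  0.035]
scene arm 0.2 979 x [0.435 0.496] y [-0.132  0.042]
scene arm 0.25 322 x [0.431 0.495] y [-0.065 -0.005]
scene arm 0.3 439 x [0.427 0.485] y [-0.073 -0.006]
scene arm 0.35 473 x [0.429 0.485] y [-0.069 -0.002]
scene arm 0.4 293 x [0.414 0.492] y [-0.062  0.011]
scene arm 0.45 818 x [0.383 0.504] y [-0.062  0.013]
scene arm 0.5 989 x [0.336 0.488] y [-0.078 -0.   ]
scene arm 0.55 933 x [0.304 0.428] y [-0.067 -0.027]
```

Wrist housing reaches about y=-0.30 and the eyepieces start at y=-0.325, so it's clear.

Call:
move_arm:
  targets:
    - [-0.2,0.9,0,0,0,0,0.7]
    - [-0.2,0.9,0,0,0,0,0.7]
    - [-0.2,0.9,0,0,0,0,0.7]
    - [-0.17,0.8,0,0,0,0,0.7]
    - [0,0.7,0,0,0,0,0.7]
    - [0,0.4,0,0,0,0,0.7]
    - [0,0,0,0,0,0,0.7]

```text
clock: 18.35
ee_pos: [0.4407, -0.2274, 0.0988]
tool_rot: [1.0, -0.001, 0.0, -0.0]
ft_force: [0.5, 0.3, -0.4]
width: 0.702
grip_force: 0.0
```

```bash
python3 -c "
from h import *
print(robot.observe()['ft_force'])
look(.019,'w5',15,60)"
```

```text
[ 0.48060089  0.30215606 -0.41360278]
TCP [ 0.4407 -0.2274  0.0988] yaw [ 1.    -0.002]
[417. 179.  23.] [ 0.4573 -0.3667] togo [0.42 3.48 2.27]
```

View pics/w5.png

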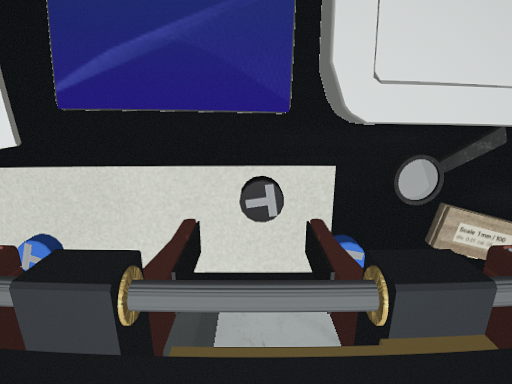

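The black tee is at (262,199) and blue (349,252) is just outside the right finger.

```bash
python3 -c "
from h import *
i=eyes.camera_info('wrist'); p=ray(i,[(262,199)],.019)[0]; b=ray(i,[(352,252)],.019)[0]; print(p,togo([p[0],p[1],.009]).round(2),b)"
```

```text
[ 0.43988207 -0.23478632  0.019     ] [-0.02  0.21  2.24] [ 0.3904041  -0.31576534  0.019     ]
```

Call:
move_arm:
  targets:
    - [-0.02,0.2,0,0,0,0,0.7]
    - [0,0,0.9,0,0,0,0.7]
    - [0,0,0.8,0,0,0,0.7]
    - [0,0,0.34,0,0,0,0.7]
    - [0,0,0.2,0,0,0,0.7]
    - [0,0,0,0,0,0,0.3]
    - [0,0,0,0,0,0,0.3]
    - [0,0,0,0,0,0,0.3]
    - [0,0,0,0,0,0,0.3]
    - [0,0,-0.4,0,0,0,0.3]
    - [0,0,-1,0,0,0,0.3]
    - [0,0,-0.8,0,0,0,0.3]

```text
clock: 19.9
ee_pos: [0.4393, -0.2354, 0.0991]
tool_rot: [1.0, -0.0, 0.0, 0.0]
ft_force: [0.6, -0.4, -0.4]
width: 0.41
grip_force: 20.0
```

Call:
move_arm:
  targets:
    - [0,-1,0,0,0,0,0.3]
    - [0,-1,0,0,0,0,0.3]
    - [0,-1,0,0,0,0,0.3]
    - [0.3,-1,0,0,0,0,0.3]
    - [0.3,-1,0,0,0,0,0.3]
    - [0.3,-1,0,0,0,0,0.3]
    - [0.3,-1,0,0,0,0,0.3]
    - [0.3,-1,0,0,0,0,0.3]
    - [0.2,-1,0,0,0,0,0.3]
    - [0.15,-1,0,0,0,0,0.3]
    - [0,-0.05,0,0,0,0,0.3]
    - [0,0,0,0,0,0,0.3]

```text
clock: 21.4
ee_pos: [0.5135, 0.1657, 0.0974]
tool_rot: [1.0, -0.0, -0.0, 0.0]
ft_force: [-0.5, -0.7, -0.9]
width: 0.411
grip_force: 20.0
```

Call:
move_arm:
  targets:
    - [0,0,0.8,0,0,0,0.3]
    - [0,0,0.8,0,0,0,0.3]
    - [0,0,0.4,0,0,0,0.3]
    - [0,0,0.1,0,0,0,0.3]
    - [0,0,0.04,0,0,0,0.3]
    - [0,0,0,0,0,0,0.3]

```text
clock: 22.15
ee_pos: [0.5143, 0.1665, 0.0123]
tool_rot: [1.0, -0.001, 0.001, -0.0]
ft_force: [0.2, -0.0, -0.3]
width: 0.415
grip_force: 20.0
```

Release, rise and retreat so the top camera sees all trays.

Call:
move_arm:
  targets:
    - [0,0,0.02,0,0,0,0.3]
    - [0,0,0,0,0,0,0.62]
    - [0,0,0,0,0,0,0.62]
    - [0,0,0,0,0,0,0.62]
    - [0,0,-0.4,0,0,0,0.65]
    - [0,0,-0.9,0,0,0,0.7]
    - [0,0,-1,0,0,0,0.7]
    - [-0.4,1,-1,0,0,0,0.7]
    - [-0.5,1,0,0,0,0,0.7]
    - [-0.5,1,0,0,0,0,0.7]
    - [-0.5,1,0,0,0,0,0.7]
    - [-0.5,1,0,0,0,0,0.7]

```text
clock: 23.65
ee_pos: [0.4169, -0.0346, 0.1436]
tool_rot: [1.0, -0.0, 0.001, 0.0]
ft_force: [0.3, -0.3, 0.0]
width: 0.704
grip_force: 0.0
```

Call:
move_arm:
  targets:
    - [-0.2,1,0,0,0,0,0.7]
    - [-0.2,1,0,0,0,0,0.7]
    - [-0.2,1,0,0,0,0,0.7]
    - [0,0,0,0,0,0,0.7]
    - [0,0,0,0,0,0,0.7]

```text
clock: 24.28
ee_pos: [0.3936, -0.1529, 0.1432]
tool_rot: [1.0, -0.001, 0.0, 0.0]
ft_force: [-0.2, 0.2, -0.5]
width: 0.7
grip_force: 0.0
```

```bash
python3 -c "
from h import *
p,_=eyes.camera('top'); cv2.imwrite('pics/t3.png',cv2.resize(p[110:270,100:400,::-1],None,fx=2.6,fy=2.6))"
```

```text
(no output)
```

View pics/t3.png

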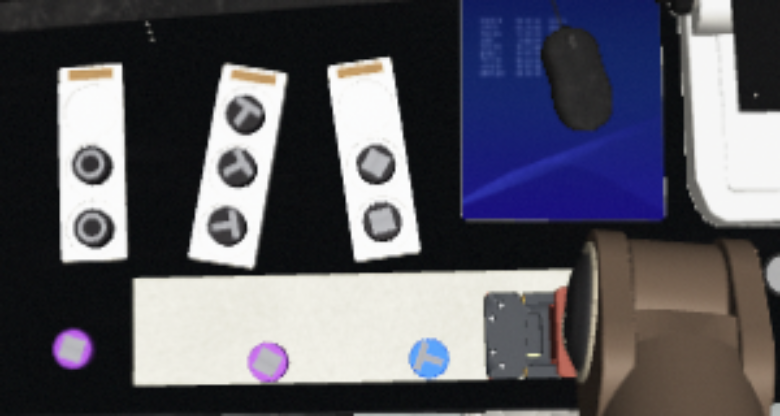

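All four are in wells with faces up: tube (92,165), square (382,221), tees (238,167) and (227,226). The stored mounts haven't moved. One quick depth check for flatness before handing in.

```bash
python3 - <<'E'
from h import *
p,d=eyes.camera("top"); t=eyes.camera_info("top")
for n,c in dict(tube=(92,165),sq=(382,221),t1=(238,167),t2=(227,226),stored_tee=(245,113)).items():
    u0,v0=100+c[0]/2.6,110+c[1]/2.6
    v,u=np.mgrid[int(v0)-4:int(v0)+5,int(u0)-4:int(u0)+5]; z=d[v,u].ravel()
    q=cv2.undistortPoints(np.c_[u.ravel(),v.ravel()].astype(float).reshape(-1,1,2),t["intrinsics"],t["dist_coeffs"])[:,0]
    P=t["origin"]+R.from_quat(t["orientation"]).apply(np.c_[q,np.ones(len(q))]*z[:,None])
    a=np.linalg.lstsq(np.c_[P[:,:2]-P[:,:2].mean(0),np.ones(len(P))],P[:,2],rcond=None)[0]
    print(n,"tilt deg",np.degrees(a[:2]).round(1),"z",a[2].round(4))
E
```

```text
tube tilt deg [-102.  -150.1] z 0.0362
sq tilt deg [-4.6 -1. ] z 0.0214
t1 tilt deg [-3.1 -2.4] z 0.0214
t2 tilt deg [-195.1 -217. ] z 0.0505
stored_tee tilt deg [-2.4 -0.7] z 0.0208
```

```bash
python3 - <<'E'
from h import *
p,d=eyes.camera("top"); t=eyes.camera_info("top")
for n,c in dict(tube=(92,165),t2=(227,226),stored_tube=(93,228)).items():
    u0,v0=100+c[0]/2.6,110+c[1]/2.6
    v,u=np.mgrid[int(v0)-4:int(v0)+5,int(u0)-4:int(u0)+5]; z=d[v,u].ravel(); k=z>.5
    q=cv2.undistortPoints(np.c_[u.ravel(),v.ravel()].astype(float).reshape(-1,1,2),t["intrinsics"],t["dist_coeffs"])[:,0]
    P=(t["origin"]+R.from_quat(t["orientation"]).apply(np.c_[q,np.ones(len(q))]*z[:,None]))[k]
    a=np.linalg.lstsq(np.c_[P[:,:2]-P[:,:2].mean(0),np.ones(len(P))],P[:,2],rcond=None)[0]
    print(n,(~k).sum(),"tilt deg",np.degrees(a[:2]).round(1),"z",a[2].round(4))
print(robot.job_done())
E
```

```text
tube 0 tilt deg [-0.4 -3.3] z 0.0211
t2 0 tilt deg [-3.1  1.7] z 0.021
stored_tube 0 tilt deg [-0.5 -3.7] z 0.0207
the job is handed in; nothing more can be done
None
```

I handed the job in at about 24 s: the tube, square and both tees each sit flat, face up, in a free well of the matching tray, and the stored mounts and look-alikes were left alone.

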